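# Run the fingertips along the blade rest's sprung plungers

## Robot

A 7-joint arm with a two-finger parallel gripper is mounted at the origin on a cart in front of the work surface, level with it; the furniture and walls round the work are solid. World frame = base frame: x ahead of the robot, y to its left, z up, the work surface at z = 0. Lengths are in m, angles in degrees, forces in N, time in s.
With the tool pointing down it reaches from about 0.425 to 0.875 m from the base axis. Payload 4.7 kg.
Tool frame: the origin (TCP) lies on the front face of the gripper's body, between the roots of the fingers; the fingertips stand 70 mm ahead of it and the grasp point (between the pads) lies 51 mm ahead of it; z points along the fingers, y is the direction in which the jaws open and shut (so a half turn about z gives the same grasp; the last joint's range is limited). The gripper opens to 87 mm and grips with 3 to 60 N. Pads are 19 mm wide; open, the fingers measure 117 mm over their backs; the gripper's body (75 mm by 190 mm) begins 51 mm behind the grasp point.
Start: joints at [68.703, 18.392, -4.016, 83.108, 1.295, 78.541, -3.26], TCP at [0.245, -0.602, 0.292] pointing down, gripper open.
Joint ranges: [-163.93, 163.93], [-17.29, 119.83], [-79.2, 71.16], [3.27, 140.29], [-89.18, 269.18], [5.43, 117.66], [-154.24, 154.24]. Speed limits (degrees/s): [147.25, 147.25, 180, 180, 180, 180, 180].

## Interface

Orientations are given as [roll, pitch, yaw] about the fixed x, y, z axes, in that order (R = Rz(yaw) Ry(pitch) Rx(roll)).
In Python, from cell import env gives the robot as it stands.
- The arm moves only by the tool drive_tool, never from a script. Its argument "commands" is a list of rows, each a list of 7 numbers: the shift along the tool's x, y, z in cm, then the turn, a rotation vector about the tool's x, y, z in degrees, then the opening, from 0 (shut) to 1 (fully open). In form: [[tx, ty, tz, rx, ry, rz, hand], ...]. A call has 1 to 20 rows; each row shifts and turns the commanded pose from where the row before left it, along the tool's axes as they then stand; what a row does not reach is not made up. A row lasts 1/12 s, in which the tool goes at most 41.7 mm and 7.16 degrees, less where a joint would pass 70% of its speed; a pose out of reach is approached as far as the arm can. A call is refused whole if a number of a shift passes 4.17 or a number of a turn 7.16, either way. A call with a gripper value outside its range is refused whole. The fingers move at their own pace and stop on an object; "force" is the grip in N (left out, the last holds). Time passes only in rows, so rows that do not move let the fingers close. It gives the time, the measured TCP pose, the force and the opening at its end, in the units of the state.
- env.get_obs(): the state, without advancing time (a new reading comes with each control period).
- env.read_camera(name): name is "scene" or "top" or "wrist"; returns a dict with "img" (384x512x3 uint8, blue, green, red), "mtx" (3x3 intrinsics, pixels), "pose" (4x4, takes a point from camera to world coordinates). Camera axes: x right, y down, z forward; pixel columns grow to the right and rows downward; lengths in m; the calibration is good to about 2 mm. A picture is of the moment at which its call begins. There is no depth.
- env.sign_off(): hands the job in, once; it reports no verdict.
The state is a dict: "time_s": time; "qpos": joint angles; "joint_velocities": joint speeds; "effort": joint torques, N m; "tool_pos": TCP position; "tool_rot": TCP orientation; "force": force on the tool from outside, world axes, zero at the start; "wrist_torque": the same for the moment, N m; "grip_width": finger opening in m.
Only numpy, scipy, OpenCV 4.12 (cv2) and the standard library are available. Lean on these libraries where they do the work, as an engineer would, in place of code of your own. Each camera call takes 0.05 s, during which the arm holds its last target.

## Task

Before the blade rest is used, check that none of its five sprung plungers sticks: with closed fingertips pass lightly along the curved row of black domed heads, beginning at the one beside the upright steel stop plate and going on in order to the far end, so that each head in its turn is pressed down alone by about 5 mm and springs back up. Press from above and gently, never down to the bottom; do not shift or lift the rest, and leave everything else on the bench alone. Finish with the hand clear.

Things in the scene. Friction and masses are not known exactly. Their poses are not given: they have to be found in the camera images.
- rest: blade rest standing loose on the bench (2.5 kg): a grey cast-iron base 236x80 mm, 18 mm thick, with five upright sprung plungers 40 mm apart along a gently curved row. Origin on its underside, on the base's long centre line; x runs along the base from the end with the upright steel stop plate (x = -116 mm, 46 mm wide, top 68 mm above the bench) to the other end; z up. The plungers stand at x = -80, -40, 0, 40, 80 mm and y = -12, 6, 12, 6, -12 mm.
- head1 (a point): middle of the domed top of plunger 1 (the one next to the stop plate): a black mushroom head 28 mm across and 11 mm high, a shallow dome whose outer slope is about 35 degrees, on a steel stem, top 85 mm above the bench when up
- head2 (a point): middle of the domed top of plunger 2, number 2 counted from the stop plate: a black mushroom head 28 mm across and 11 mm high, a shallow dome whose outer slope is about 35 degrees, on a steel stem, top 85 mm above the bench when up
- head3 (a point): middle of the domed top of plunger 3, number 3 counted from the stop plate: a black mushroom head 28 mm across and 11 mm high, a shallow dome whose outer slope is about 35 degrees, on a steel stem, top 85 mm above the bench when up
- head4 (a point): middle of the domed top of plunger 4, number 4 counted from the stop plate: a black mushroom head 28 mm across and 11 mm high, a shallow dome whose outer slope is about 35 degrees, on a steel stem, top 85 mm above the bench when up
- head5 (a point): middle of the domed top of plunger 5 (the last, at the end away from the stop plate): a black mushroom head 28 mm across and 11 mm high, a shallow dome whose outer slope is about 35 degrees, on a steel stem, top 85 mm above the bench when up
- plunger1 (a joint): how far plunger 1 is pressed down, in m: 0 = up, 0.012 = on the bottom. Its spring needs about 1 N to start, 2 N at 5 mm and 4 N at the bottom, and brings it back up at once
- plunger2 (a joint): how far plunger 2 is pressed down, in m: 0 = up, 0.012 = on the bottom. Its spring needs about 1 N to start, 2 N at 5 mm and 4 N at the bottom, and brings it back up at once
- plunger3 (a joint): how far plunger 3 is pressed down, in m: 0 = up, 0.012 = on the bottom. Its spring needs about 1 N to start, 2 N at 5 mm and 4 N at the bottom, and brings it back up at once
- plunger4 (a joint): how far plunger 4 is pressed down, in m: 0 = up, 0.012 = on the bottom. Its spring needs about 1 N to start, 2 N at 5 mm and 4 N at the bottom, and brings it back up at once
- plunger5 (a joint): how far plunger 5 is pressed down, in m: 0 = up, 0.012 = on the bottom. Its spring needs about 1 N to start, 2 N at 5 mm and 4 N at the bottom, and brings it back up at once
- scale_block_5: thin slip of red-brown hardwood, 36x120x10 mm, lying flat beside the blade rest; origin at the centre of its underside, y along its length. Leave alone
- pencil: pencil, 171 mm long and 8 mm thick, lying on the other side of the blade rest; origin under its middle, y along its length. Leave alone
- scale_block_7: pale hardwood block, 45x140x35 mm, right of the work; origin at the centre of its underside. Leave alone
- tape_roll: roll of masking tape lying flat, 91 mm across, 24 mm high; origin at the centre of its underside. Leave alone
- mug: white mug, 82 mm across, 94 mm high; origin at the centre of its underside. Leave alone

How it is judged:
By the outcome, as a careful person would: the job done as asked, in the order asked, and still so for the second after the job is handed in, with the robot touching nothing.
It also fails if it takes over 38 s, if anything falls off the work surface, if the arm or the gripper's body presses on something with over 40 N, if the wrist force passes 120 N, or if a joint passes its speed limit or range.

## Working session

There is one attempt and no reset: what is moved stays moved. The work goes in short steps, Python scripts to look and compute and a tool call to move; the robot and the scene stay as the last step left them, time stands still between calls to the robot, and variables do not carry over. Pictures are saved under pics/ and viewed, and the job is handed in when it is done.

Besides the shell and the picture viewer there is one more tool, called after "Emit:" in YAML: its name, and indented under it one key for each argument. drive_tool: Moves the arm, as the interface text tells. Its arguments: {"type":"object","properties":{"commands":{"type":"array"},"force":{"type":"number"}},"required":["commands"]}

```bash
ls; mkdir -p pics
python3 - <<'E'
from cell import env
import cv2
o=env.get_obs(); print(o)
for n in ["scene","top","wrist"]:
    r=env.read_camera(n); cv2.imwrite(f"pics/{n}0.png",r["img"]); print(n,r["mtx"].tolist(),r["pose"].round(4).tolist())
print(env.get_obs()["time_s"])
E
```

```text
pics
{'time_s': 0.0, 'qpos': array([68.70399057, 18.43974491, -4.01464893, 83.17556476,  1.29555807,
       78.53994942, -3.26258527]), 'joint_velocities': array([-0.14274652, -0.10824767, -0.00157669, -0.02878315,  0.03185708,
       -0.08109708, -0.01791804]), 'effort': array([ 3.70140642e-04, -4.91284025e+01, -4.04076716e-01, -3.12526488e+01,
       -6.39911927e-02,  4.35965171e-02,  1.68298247e-04]), 'tool_pos': array([ 0.24437619, -0.60185833,  0.29114769]), 'tool_rot': array([-1.79890012e+02,  6.57058214e-03,  2.21024687e+01]), 'force': array([ 0.15862088, -0.06779815, -0.12529451]), 'wrist_torque': array([-0.00760451,  0.00987886,  0.00105417]), 'grip_width': 0.08672368024959037}
scene [[429.7787301826828, 0.0, 260.43430305873477], [0.0, 429.7787301826828, 190.68677363164417], [0.0, 0.0, 1.0]] [[-0.487, -0.3765, 0.7881, -0.2893], [-0.873, 0.2373, -0.4261, 0.5922], [-0.0266, -0.8955, -0.4442, 0.5499], [0.0, 0.0, 0.0, 1.0]]
top [[481.26743935234634, 0.0, 255.1195765922072], [0.0, 481.26743935234634, 197.54491430169955], [0.0, 0.0, 1.0]] [[0.0101, -0.9861, 0.1657, 0.3841], [-0.9998, -0.0124, -0.0134, 0.1637], [0.0153, -0.1656, -0.9861, 1.2285], [0.0, 0.0, 0.0, 1.0]]
wrist [[270.19973731715567, 0.0, 253.4373714150438], [0.0, 270.19973731715567, 190.06814028731168], [0.0, 0.0, 1.0]] [[0.3763, -0.8948, -0.2404, 0.3087], [-0.9265, -0.3637, -0.0966, -0.5761], [-0.001, 0.2591, -0.9659, 0.3835], [0.0, 0.0, 0.0, 1.0]]
0.15
```

View pics/top0.png

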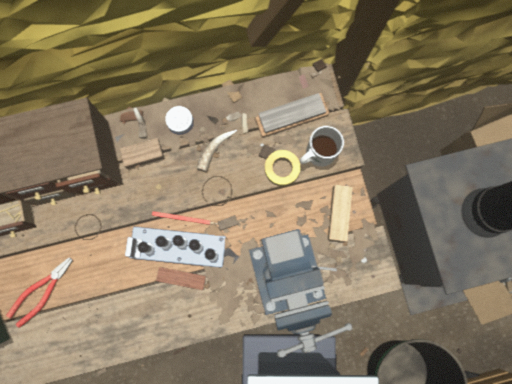

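View pics/scene0.png

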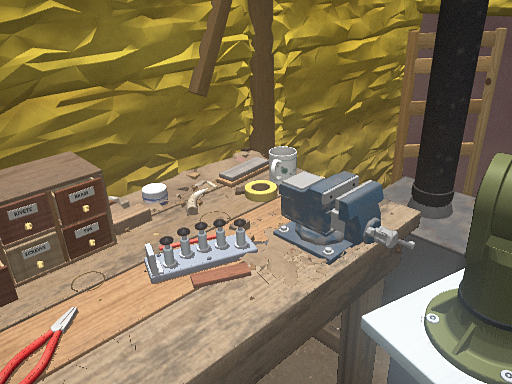

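The top view shows the rest at about (130–225, 228–265), with its stop plate at the left end (131, 247) and heads from (144, 247) to (210, 254). The red slip is below it and the pencil above. I'll zoom in to measure.

Run:
```python
import cv2
a=cv2.imread("pics/top0.png")[215:300,115:240]; cv2.imwrite("pics/top0z.png",cv2.resize(a,None,fx=6,fy=6,interpolation=cv2.INTER_CUBIC))
a=cv2.imread("pics/scene0.png")[205:290,135:265]; cv2.imwrite("pics/scene0z.png",cv2.resize(a,None,fx=6,fy=6,interpolation=cv2.INTER_CUBIC))
```

```text
(no output)
```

View pics/top0z.png

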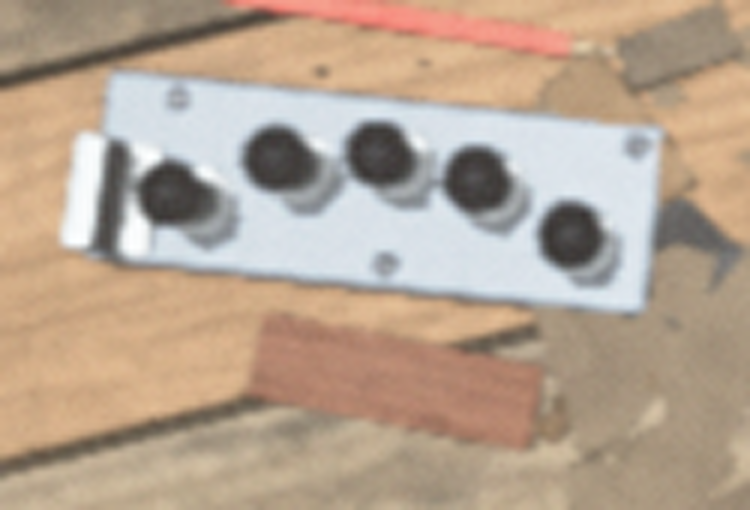

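View pics/scene0z.png

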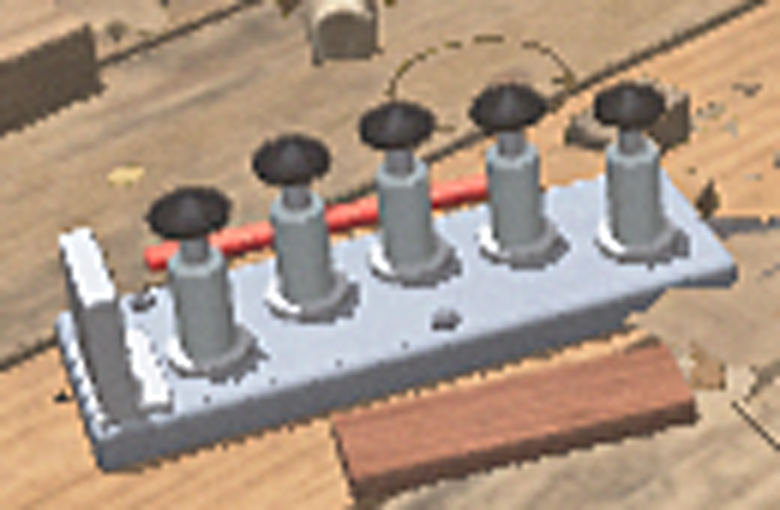

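```bash
cat > fit.py <<'E'
import numpy as np
from scipy.optimize import least_squares
H=np.array([[-80,-12],[-40,6],[0,12],[40,6],[80,-12]])/1000.
def proj(cam,P):
    T=np.linalg.inv(cam["pose"]); p=(P@T[:3,:3].T+T[:3,3])@cam["mtx"].T
    return p[:,:2]/p[:,2:]
def pts(p,L,z):
    c,s=np.cos(p[2]),np.sin(p[2]); xy=L@np.array([[c,-s],[s,c]]).T+p[:2]
    return np.c_[xy,np.full(len(L),z)]
E
python3 - <<'E'
from cell import env
from fit import *
import cv2
T=env.read_camera("top");S=env.read_camera("scene")
def z2p(a,o): return (np.array(a)+.5)/6-.5+np.array(o)
ht=z2p([(172,192),(276,159),(381,154),(477,179),(571,235)],(115,215))
hs=z2p([(190,212),(292,160),(398,125),(509,107),(629,104)],(135,205))
bt=z2p([(110,73),(662,128),(643,310)],(115,215)); B=np.array([[-118,40],[118,40],[118,-40]])/1000.
bs=z2p([(735,270)],(135,205))
def res(p,w=(1,1,1)):
    return np.r_[w[0]*(proj(T,pts(p,H,.078))-ht).ravel(),w[1]*(proj(S,pts(p,H,.079))-hs).ravel(),w[2]*(proj(T,pts(p,B,.018))-bt).ravel()]
for w in [(1,1,1),(1,0,0),(0,1,0),(0,0,1)]:
    r=least_squares(lambda p:res(p,w),[.45,.3,-1.6]); print(w,r.x[:2].round(4),np.degrees(r.x[2]).round(2),np.abs(r.fun).max().round(2))
    print(pts(r.x,H,0)[:,:2].round(4).tolist())
p=least_squares(res,[.45,.3,-1.6]).x
np.save("p.npy",p); print(res(p).reshape(-1,2).round(2).tolist())
# vise, mug bounds on table
def back(cam,uv,z):
    d=cam["pose"][:3,:3]@np.linalg.inv(cam["mtx"])@[*uv,1]; o=cam["pose"][:3,3]; return (o+d*(z-o[2])/d[2]).round(3)
for uv in [(250,245),(268,235),(305,235),(272,290),(325,130),(100,180)]: print(uv,back(T,uv,0.1))
E
```

```text
(1, 1, 1) [0.4591 0.3333] -94.61 3.86
[[0.4535, 0.414], [0.4683, 0.3727], [0.471, 0.3323], [0.4618, 0.2929], [0.4407, 0.2545]]
(1, 0, 0) [0.4602 0.3323] -95.42 0.27
[[0.4558, 0.4131], [0.47, 0.3716], [0.4721, 0.3312], [0.4624, 0.2919], [0.4407, 0.2538]]
(0, 1, 0) [0.4566 0.3309] -95.02 0.27
[[0.4517, 0.4117], [0.4661, 0.3702], [0.4686, 0.3299], [0.4591, 0.2905], [0.4377, 0.2523]]
(0, 0, 1) [0.4604 0.3418] -94.7 0.95
[[0.455, 0.4225], [0.4697, 0.3812], [0.4724, 0.3408], [0.4631, 0.3014], [0.4419, 0.263]]
[[-0.67, 1.06], [-0.29, 0.54], [-0.77, 0.4], [-0.33, 0.28], [-0.06, 0.06], [-1.43, 0.02], [-1.52, -0.25], [-1.68, -0.23], [-1.57, -0.3], [-1.28, -0.33], [2.42, 0.35], [3.86, -0.22], [3.83, 1.45]]
(250, 245) [0.461 0.159 0.1  ]
(268, 235) [0.485 0.117 0.1  ]
(305, 235) [0.486 0.03  0.1  ]
(272, 290) [0.358 0.107 0.1  ]
(325, 130) [ 0.743 -0.021  0.1  ]
(100, 180) [0.611 0.518 0.1  ]
```

Emit:
drive_tool:
  commands:
    - [0, 0, -0.33, 0, 0, -7, 0]
    - [0, 0, -0.33, 0, 0, -7, 0]
    - [0, 0, -0.33, 0, 0, -7, 0]
    - [0, 0, -0.33, 0, 0, -7, 0]
    - [0, 0, -0.33, 0, 0, -7, 0]
    - [0, 0, -0.33, 0, 0, -7, 0]
    - [0, 0, -0.33, 0, 0, -7, 0]
    - [0, 0, -0.33, 0, 0, -7, 0]
    - [0, 0, -0.33, 0, 0, -7, 0]
    - [2.71, 2.17, 0, 0, 0, 0, 0]
    - [2.71, 2.17, 0, 0, 0, 0, 0]
    - [2.71, 2.17, 0, 0, 0, 0, 0]
    - [2.71, 2.17, 0, 0, 0, 0, 0]
    - [2.71, 2.17, 0, 0, 0, 0, 0]
    - [2.71, 2.17, 0, 0, 0, 0, 0]
    - [2.71, 2.17, 0, 0, 0, 0, 0]
    - [2.71, 2.17, 0, 0, 0, 0, 0]
    - [2.71, 2.17, 0, 0, 0, 0, 0]
    - [2.71, 2.17, 0, 0, 0, 0, 0]
    - [2.71, 2.17, 0, 0, 0, 0, 0]
  force: 10

```text
time_s: 1.92
tool_pos: [0.5087, -0.3242, 0.3221]
tool_rot: [180.0, 0.0, 85.1]
force: [0.8, -1.9, -0.2]
grip_width: 0.0005
```

Emit:
drive_tool:
  commands:
    - [2.71, 2.17, 0, 0, 0, 0, 0]
    - [2.71, 2.17, 0, 0, 0, 0, 0]
    - [2.71, 2.17, 0, 0, 0, 0, 0]
    - [3.5, -0.3, 0, 0, 0, 0, 0]
    - [3.5, -0.3, 0, 0, 0, 0, 0]
    - [3.5, -0.3, 0, 0, 0, 0, 0]
    - [3.5, -0.3, 0, 0, 0, 0, 0]
    - [3.5, -0.3, 0, 0, 0, 0, 0]
    - [3.5, -0.3, 0, 0, 0, 0, 0]
    - [3.5, -0.3, 0, 0, 0, 0, 0]
    - [3.5, -0.3, 0, 0, 0, 0, 0]
    - [3.5, -0.3, 0, 0, 0, 0, 0]
    - [3.5, -0.3, 0, 0, 0, 0, 0]
    - [3.1, -2.0, 0, 0, 0, 0, 0]
    - [3.1, -2.0, 0, 0, 0, 0, 0]
    - [3.1, -2.0, 0, 0, 0, 0, 0]
    - [3.1, -2.0, 0, 0, 0, 0, 0]
    - [3.1, -2.0, 0, 0, 0, 0, 0]
    - [3.1, -2.0, 0, 0, 0, 0, 0]
    - [3.1, -2.0, 0, 0, 0, 0, 0]

```text
time_s: 3.58
tool_pos: [0.4576, 0.3305, 0.322]
tool_rot: [180.0, 0.0, 85.1]
force: [0.8, 0.2, -0.1]
grip_width: 0.0003
```

Emit:
drive_tool:
  commands:
    - [0, 0, 0, 0, 0, 0, 0]
    - [0, 0, 0, 0, 0, 0, 0]
    - [0, 0, 0, 0, 0, 0, 0]

```text
time_s: 3.83
tool_pos: [0.459, 0.3288, 0.3218]
tool_rot: [180.0, 0.1, 85.1]
force: [1.1, 0.9, 0.2]
grip_width: 0.0005
```

Run:
```python
from cell import env
import cv2
print(env.get_obs())
r=env.read_camera("wrist"); cv2.imwrite("pics/w1.png",r["img"]); print(r["pose"].round(4).tolist()); import numpy as np; np.savez("w1.npz",**r)
```

```text
{'time_s': 3.8333, 'qpos': array([  4.11534417,  11.90188912, -48.48160936,  91.68067444,
         9.06269846,  80.50942816, -50.15223105]), 'joint_velocities': array([ 1.37576863,  0.08347115,  1.43205647,  0.00426757,  0.16071273,
       -0.00971188, -0.02978644]), 'effort': array([-1.63905010e+00, -3.35255206e+01, -6.22840360e+00, -3.11572552e+01,
       -2.82939272e-01, -5.86368120e-02, -5.02410228e-03]), 'tool_pos': array([0.4589552 , 0.32878009, 0.321779  ]), 'tool_rot': array([1.79975763e+02, 5.50739134e-02, 8.51057814e+01]), 'force': array([1.14188189, 0.85502127, 0.15173729]), 'wrist_torque': array([-6.32781790e-02, -1.43739323e-01, -1.32953020e-04]), 'grip_width': 0.0004577279752244589}
[[0.9963, -0.0826, -0.0215, 0.4636], [-0.0854, -0.9619, -0.2597, 0.3986], [0.0008, 0.2606, -0.9654, 0.4139], [0.0, 0.0, 0.0, 1.0]]
```

View pics/w1.png

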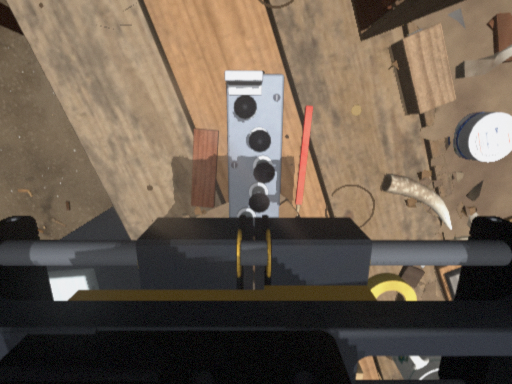

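The wrist view shows heads 1–4 at about (245,107), (260,140), (264,171) and (259,203), with the plate at the top (244,78). I'll take centroids of the dark discs and fit those.

Run:
```python
from fit import *
import cv2
w=np.load("w1.npz"); W=dict(mtx=w["mtx"],pose=w["pose"]); g=cv2.cvtColor(w["img"],cv2.COLOR_BGR2GRAY)
cv2.imwrite("pics/w1z.png",cv2.resize(w["img"][60:220,205:305],None,fx=3.7,fy=3.7,interpolation=cv2.INTER_CUBIC))
m=(g<75).astype(np.uint8); m[213:]=0
n,l,s,c=cv2.connectedComponentsWithStats(m)
for i in range(1,n):
    if 60<s[i][4]<1500 and 220<c[i][0]<285: print(s[i],c[i].round(2))
for p in ([.4602,.3323,np.radians(-95.42)],[.4566,.3309,np.radians(-95.02)]): print(proj(W,pts(p,H,.078)).round(1).tolist())
```

```text
[264   0  40 126 553] [283.93  59.56]
[235  96  21  23 363] [244.62 106.57]
[249 131  21  20 333] [259.19 140.53]
[254 162  21  21 326] [263.57 171.79]
[249 193  20  19 292] [258.44 202.06]
[[245.6, 105.2], [260.2, 139.5], [264.5, 171.6], [259.3, 201.7], [245.4, 230.1]]
[[242.2, 106.7], [257.2, 140.9], [261.7, 172.9], [256.8, 203.0], [243.2, 231.3]]
```

View pics/w1z.png

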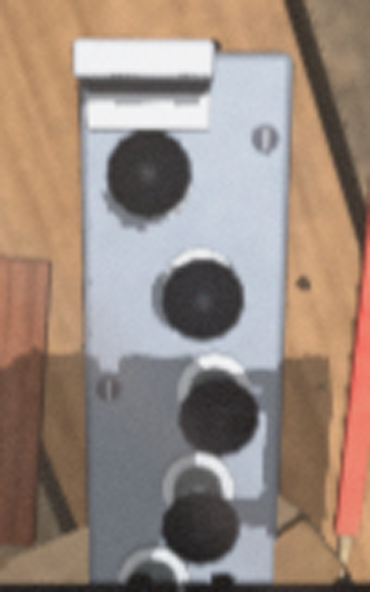

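Run:
```python
from fit import *
w=np.load("w1.npz"); W=dict(mtx=w["mtx"],pose=w["pose"])
c=np.array([(244.6,106.4),(259.3,140.4),(263.5,171.2),(258.5,201.6)])
r=least_squares(lambda p:(proj(W,pts(p,H[:4],.078))-c).ravel(),[.46,.332,-1.66]); print(r.x,np.degrees(r.x[2]),np.abs(r.fun).max())
p=(2*r.x+np.array([.4602,.3323,np.radians(-95.42)])+np.array([.4566,.3309,np.radians(-95.02)]))/4
np.save("p.npy",p);h=pts(p,H,0)[:,:2]; print(p,h.round(4).tolist())
tcp=np.array([.459,.3288]); y=np.radians(85.1); R=np.array([[np.cos(y),np.sin(y)],[np.sin(y),-np.cos(y)]])
print("tool-frame steps cm", ((R@np.diff(np.vstack([tcp,h]),axis=0).T).T*100).round(2).tolist())
```

```text
[ 0.45911496  0.33183418 -1.66145005] -95.19407551007048 0.8015929815142897
[ 0.45875748  0.33171709 -1.66167628] [[0.4541, 0.4125], [0.4684, 0.371], [0.4707, 0.3306], [0.4611, 0.2913], [0.4395, 0.2531]]
tool-frame steps cm [[8.29, -1.21], [-4.01, 1.78], [-4.0, 0.58], [-4.0, -0.62], [-3.99, -1.82]]
```

Emit:
drive_tool:
  commands:
    - [2.07, -0.3, 0, 0, 0, 0, 0]
    - [2.07, -0.3, 0, 0, 0, 0, 0]
    - [2.07, -0.3, 0, 0, 0, 0, 0]
    - [2.08, -0.31, 0, 0, 0, 0, 0]
    - [0, 0, 2.5, 0, 0, 0, 0]
    - [0, 0, 2.5, 0, 0, 0, 0]
    - [0, 0, 2.5, 0, 0, 0, 0]
    - [0, 0, 2.5, 0, 0, 0, 0]
    - [0, 0, 2.5, 0, 0, 0, 0]
    - [0, 0, 1.5, 0, 0, 0, 0]
    - [0, 0, 0.8, 0, 0, 0, 0]
    - [0, 0, 0, 0, 0, 0, 0]
    - [0, 0, 0, 0, 0, 0, 0]
    - [0, 0, 0, 0, 0, 0, 0]
    - [0, 0, 0, 0, 0, 0, 0]
    - [0, 0, 0, 0, 0, 0, 0]

```text
time_s: 5.22
tool_pos: [0.4542, 0.4133, 0.1751]
tool_rot: [179.9, -0.1, 85.1]
force: [-0.2, -0.3, 0.2]
grip_width: 0.0006
```

Run:
```python
from cell import env
import cv2
o=env.get_obs();print(o["time_s"],o["tool_pos"],o["tool_rot"],o["force"],o["qpos"].round(1))
for n in ["scene","top"]:
    im=env.read_camera(n)["img"]; a=im[150:290,105:265] if n=="scene" else im[190:290,105:240]
    cv2.imwrite(f"pics/{n}2.png",cv2.resize(a,None,fx=4,fy=4,interpolation=cv2.INTER_CUBIC))
```

```text
5.2167 [0.45415418 0.41332194 0.17513633] [ 1.79906392e+02 -6.73438582e-02  8.50951891e+01] [-0.16211596 -0.30548195  0.18456019] [ -7.6  25.6 -46.8  95.3  20.   67.7 -64.2]
```

View pics/scene2.png

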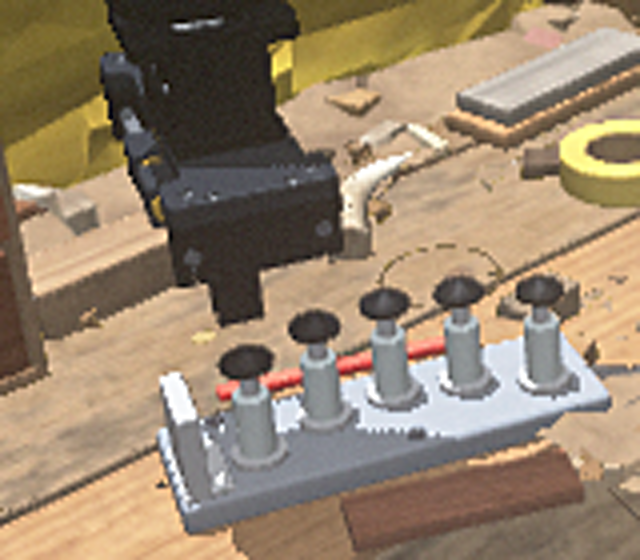

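View pics/top2.png

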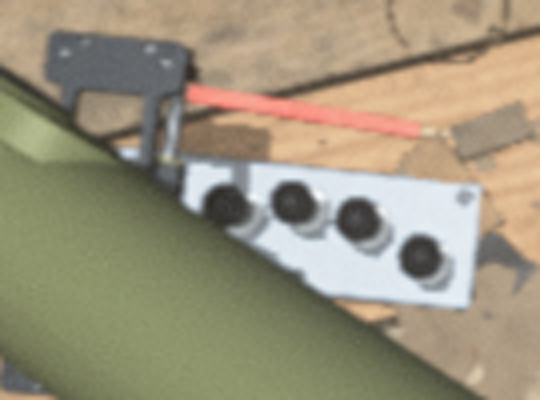

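The fingertips are about 20 mm directly above head 1 in the scene view, and the other heads are clear. Now I'll go down in small steps.

Emit:
drive_tool:
  commands:
    - [0, 0, 0.6, 0, 0, 0, 0]
    - [0, 0, 0.6, 0, 0, 0, 0]
    - [0, 0, 0.5, 0, 0, 0, 0]
    - [0, 0, 0, 0, 0, 0, 0]
    - [0, 0, 0, 0, 0, 0, 0]
    - [0, 0, 0, 0, 0, 0, 0]
    - [0, 0, 0, 0, 0, 0, 0]

```text
time_s: 5.9
tool_pos: [0.4537, 0.413, 0.157]
tool_rot: [180.0, -0.0, 85.1]
force: [-0.0, 0.2, -0.3]
grip_width: 0.0005
```

Emit:
drive_tool:
  commands:
    - [0, 0, 0.2, 0, 0, 0, 0]
    - [0, 0, 0.2, 0, 0, 0, 0]
    - [0, 0, 0.1, 0, 0, 0, 0]
    - [0, 0, 0, 0, 0, 0, 0]
    - [0, 0, 0, 0, 0, 0, 0]
    - [0, 0, 0, 0, 0, 0, 0]

```text
time_s: 6.4
tool_pos: [0.4538, 0.4131, 0.1522]
tool_rot: [180.0, -0.0, 85.1]
force: [0.1, -0.2, 2.3]
grip_width: 0.0008
```

Emit:
drive_tool:
  commands:
    - [0, 0, 0.2, 0, 0, 0, 0]
    - [0, 0, 0, 0, 0, 0, 0]
    - [0, 0, 0, 0, 0, 0, 0]
    - [0, 0, 0, 0, 0, 0, 0]

```text
time_s: 6.73
tool_pos: [0.4537, 0.413, 0.15]
tool_rot: [180.0, -0.0, 85.1]
force: [1.1, 1.1, 2.1]
grip_width: 0.0008
```

Run:
```python
from cell import env
import cv2
o=env.get_obs();print(o["time_s"],o["tool_pos"],o["force"])
im=env.read_camera("scene")["img"][205:290,135:265]
cv2.imwrite("pics/scene3.png",cv2.resize(im,None,fx=6,fy=6,interpolation=cv2.INTER_CUBIC))
```

```text
6.7333 [0.45374281 0.41304976 0.15003989] [1.09988912 1.0676743  2.07873224]
```

View pics/scene3.png

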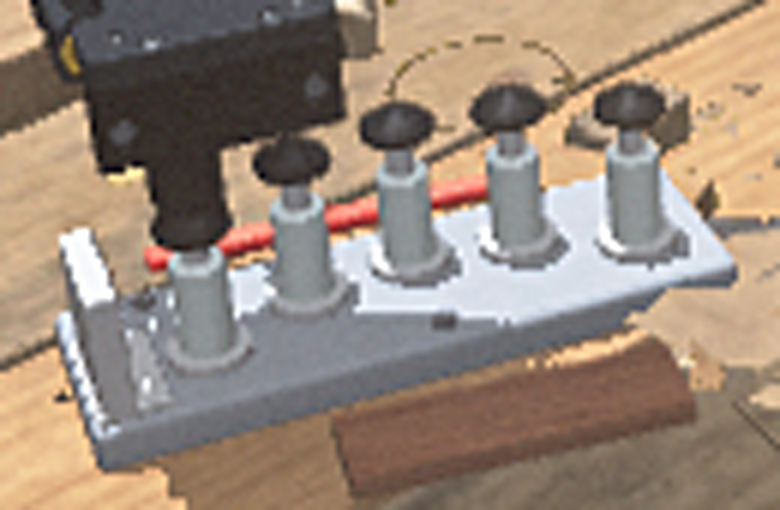

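Head 1 is about 5 mm down (TCP z 0.150, 2.1 N) and the other four are up. I'll lift off and go to head 2.

Emit:
drive_tool:
  commands:
    - [0, 0, -0.5, 0, 0, 0, 0]
    - [0, 0, -0.5, 0, 0, 0, 0]
    - [0, 0, -0.5, 0, 0, 0, 0]
    - [0, 0, 0, 0, 0, 0, 0]
    - [0, 0, 0, 0, 0, 0, 0]
    - [-1.0, 0.44, 0, 0, 0, 0, 0]
    - [-1.0, 0.45, 0, 0, 0, 0, 0]
    - [-1.0, 0.45, 0, 0, 0, 0, 0]
    - [-1.0, 0.45, 0, 0, 0, 0, 0]
    - [0, 0, 0, 0, 0, 0, 0]
    - [0, 0, 0, 0, 0, 0, 0]
    - [0, 0, 0, 0, 0, 0, 0]
    - [0, 0, 0, 0, 0, 0, 0]
    - [0, 0, 0, 0, 0, 0, 0]

```text
time_s: 7.95
tool_pos: [0.4676, 0.3723, 0.165]
tool_rot: [-180.0, -0.0, 85.2]
force: [-1.3, 0.5, 0.2]
grip_width: 0.0004
```

Emit:
drive_tool:
  commands:
    - [0, 0, 0.4, 0, 0, 0, 0]
    - [0, 0, 0.4, 0, 0, 0, 0]
    - [0, 0, 0.2, 0, 0, 0, 0]
    - [0, 0, 0.2, 0, 0, 0, 0]
    - [0, 0, 0.2, 0, 0, 0, 0]
    - [0, 0, 0.1, 0, 0, 0, 0]
    - [0, 0, 0, 0, 0, 0, 0]
    - [0, 0, 0, 0, 0, 0, 0]
    - [0, 0, 0, 0, 0, 0, 0]
    - [0, 0, 0, 0, 0, 0, 0]

```text
time_s: 8.78
tool_pos: [0.4679, 0.3717, 0.15]
tool_rot: [-180.0, -0.0, 85.1]
force: [-1.4, 0.0, 2.0]
grip_width: 0.0006
```

Run:
```python
from cell import env
import cv2
o=env.get_obs();print(o["time_s"],o["tool_pos"],o["force"])
im=env.read_camera("scene")["img"][205:290,135:265]
cv2.imwrite("pics/scene4.png",cv2.resize(im,None,fx=6,fy=6,interpolation=cv2.INTER_CUBIC))
```

```text
8.7833 [0.46790645 0.37167406 0.15004988] [-1.38671058  0.01687746  2.02234398]
```

View pics/scene4.png

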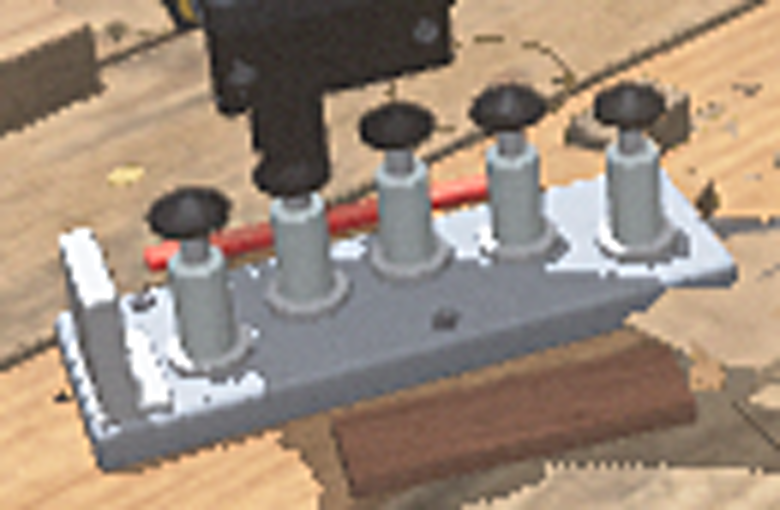

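Head 1 has sprung back to its starting height (190, 212). Head 2 is down about 5 mm at 2.0 N, and the rest hasn't moved. Next is head 3.

Emit:
drive_tool:
  commands:
    - [0, 0, -0.5, 0, 0, 0, 0]
    - [0, 0, -0.5, 0, 0, 0, 0]
    - [0, 0, -0.5, 0, 0, 0, 0]
    - [0, 0, 0, 0, 0, 0, 0]
    - [0, 0, 0, 0, 0, 0, 0]
    - [-1.01, 0.15, 0, 0, 0, 0, 0]
    - [-1.01, 0.15, 0, 0, 0, 0, 0]
    - [-1.01, 0.15, 0, 0, 0, 0, 0]
    - [-1.01, 0.15, 0, 0, 0, 0, 0]
    - [0, 0, 0, 0, 0, 0, 0]
    - [0, 0, 0, 0, 0, 0, 0]
    - [0, 0, 0, 0, 0, 0, 0]
    - [0, 0, 0, 0, 0, 0, 0]
    - [0, 0, 0, 0, 0, 0, 0]

```text
time_s: 10.0
tool_pos: [0.4704, 0.3314, 0.165]
tool_rot: [-180.0, -0.0, 85.2]
force: [0.3, 0.9, 0.2]
grip_width: 0.0004
```

Emit:
drive_tool:
  commands:
    - [0, 0, 0.4, 0, 0, 0, 0]
    - [0, 0, 0.4, 0, 0, 0, 0]
    - [0, 0, 0.2, 0, 0, 0, 0]
    - [0, 0, 0.2, 0, 0, 0, 0]
    - [0, 0, 0.2, 0, 0, 0, 0]
    - [0, 0, 0.1, 0, 0, 0, 0]
    - [0, 0, 0, 0, 0, 0, 0]
    - [0, 0, 0, 0, 0, 0, 0]
    - [0, 0, 0, 0, 0, 0, 0]
    - [0, 0, 0, 0, 0, 0, 0]

```text
time_s: 10.83
tool_pos: [0.4705, 0.3309, 0.15]
tool_rot: [-180.0, -0.0, 85.1]
force: [-1.9, 1.0, 2.6]
grip_width: 0.0003
```

Run:
```python
from cell import env
import cv2
o=env.get_obs();print(o["time_s"],o["tool_pos"],o["force"])
im=env.read_camera("scene")["img"][205:290,135:265]
cv2.imwrite("pics/scene5.png",cv2.resize(im,None,fx=6,fy=6,interpolation=cv2.INTER_CUBIC))
```

```text
10.8333 [0.470457   0.33089298 0.15003725] [-1.92153297  1.01182256  2.61518006]
```

View pics/scene5.png

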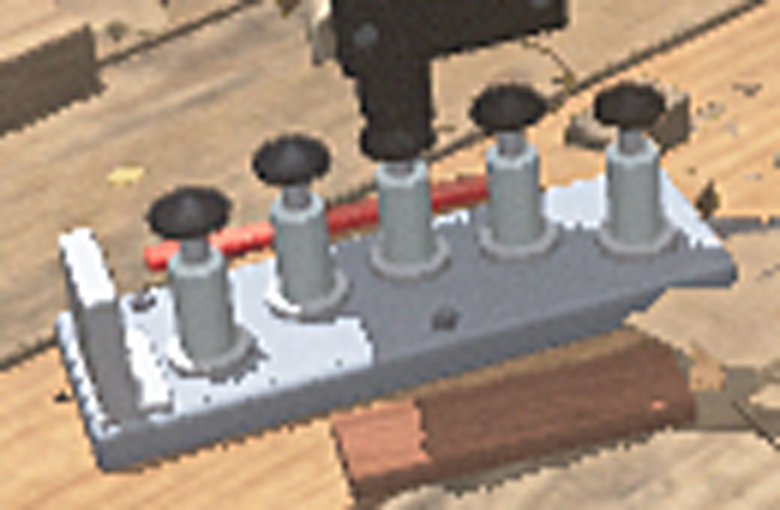

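Heads 1 and 2 are up, and head 3 alone is pressed (398, 140). Next is head 4.

Emit:
drive_tool:
  commands:
    - [0, 0, -0.5, 0, 0, 0, 0]
    - [0, 0, -0.5, 0, 0, 0, 0]
    - [0, 0, -0.5, 0, 0, 0, 0]
    - [0, 0, 0, 0, 0, 0, 0]
    - [0, 0, 0, 0, 0, 0, 0]
    - [-1.0, -0.15, 0, 0, 0, 0, 0]
    - [-1.0, -0.15, 0, 0, 0, 0, 0]
    - [-1.0, -0.16, 0, 0, 0, 0, 0]
    - [-1.0, -0.16, 0, 0, 0, 0, 0]
    - [0, 0, 0, 0, 0, 0, 0]
    - [0, 0, 0, 0, 0, 0, 0]
    - [0, 0, 0, 0, 0, 0, 0]
    - [0, 0, 0, 0, 0, 0, 0]
    - [0, 0, 0, 0, 0, 0, 0]

```text
time_s: 12.05
tool_pos: [0.461, 0.292, 0.165]
tool_rot: [180.0, -0.0, 85.1]
force: [0.4, 0.0, -0.5]
grip_width: 0.0008
```

Emit:
drive_tool:
  commands:
    - [0, 0, 0.4, 0, 0, 0, 0]
    - [0, 0, 0.4, 0, 0, 0, 0]
    - [0, 0, 0.2, 0, 0, 0, 0]
    - [0, 0, 0.2, 0, 0, 0, 0]
    - [0, 0, 0.2, 0, 0, 0, 0]
    - [0, 0, 0.1, 0, 0, 0, 0]
    - [0, 0, 0, 0, 0, 0, 0]
    - [0, 0, 0, 0, 0, 0, 0]
    - [0, 0, 0, 0, 0, 0, 0]
    - [0, 0, 0, 0, 0, 0, 0]

```text
time_s: 12.88
tool_pos: [0.4609, 0.2915, 0.15]
tool_rot: [-180.0, 0.0, 85.1]
force: [-0.3, 0.6, 1.8]
grip_width: 0.0007
```

Run:
```python
from cell import env
import cv2
o=env.get_obs();print(o["time_s"],o["tool_pos"],o["force"],o["qpos"].round(1))
im=env.read_camera("scene")["img"][205:290,135:265]
cv2.imwrite("pics/scene6.png",cv2.resize(im,None,fx=6,fy=6,interpolation=cv2.INTER_CUBIC))
```

```text
12.8833 [0.46087816 0.29154975 0.15001416] [-0.25979919  0.64715273  1.82357071] [  6.   18.4 -47.2 106.2  15.2  61.9 -51.9]
```

View pics/scene6.png

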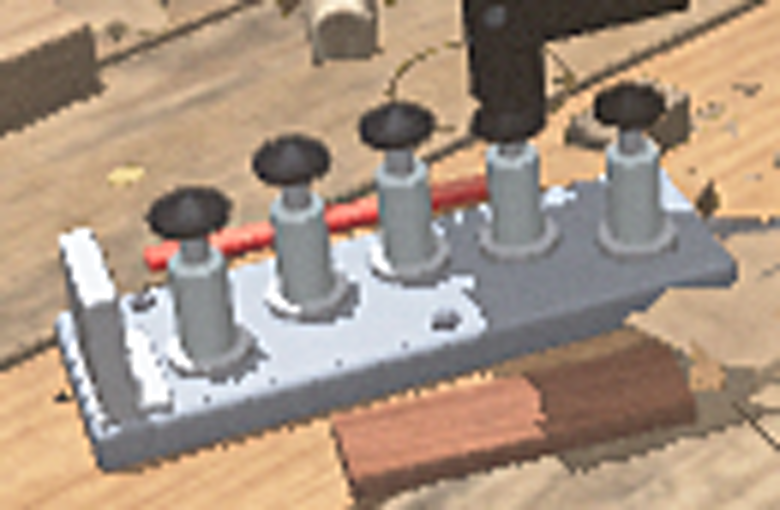

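Heads 1–3 are up and head 4 alone is pressed. Next is head 5. The hand's near side will be at y ≈ 0.215, clear of the vise at y < 0.17.

Emit:
drive_tool:
  commands:
    - [0, 0, -0.5, 0, 0, 0, 0]
    - [0, 0, -0.5, 0, 0, 0, 0]
    - [0, 0, -0.5, 0, 0, 0, 0]
    - [0, 0, 0, 0, 0, 0, 0]
    - [0, 0, 0, 0, 0, 0, 0]
    - [-1.0, -0.45, 0, 0, 0, 0, 0]
    - [-1.0, -0.45, 0, 0, 0, 0, 0]
    - [-1.0, -0.45, 0, 0, 0, 0, 0]
    - [-1.0, -0.46, 0, 0, 0, 0, 0]
    - [0, 0, 0, 0, 0, 0, 0]
    - [0, 0, 0, 0, 0, 0, 0]
    - [0, 0, 0, 0, 0, 0, 0]
    - [0, 0, 0, 0, 0, 0, 0]
    - [0, 0, 0, 0, 0, 0, 0]

```text
time_s: 14.1
tool_pos: [0.4397, 0.2536, 0.165]
tool_rot: [180.0, -0.0, 85.1]
force: [0.5, 1.1, 0.4]
grip_width: 0.0005
```

Emit:
drive_tool:
  commands:
    - [0, 0, 0.4, 0, 0, 0, 0]
    - [0, 0, 0.4, 0, 0, 0, 0]
    - [0, 0, 0.2, 0, 0, 0, 0]
    - [0, 0, 0.2, 0, 0, 0, 0]
    - [0, 0, 0.2, 0, 0, 0, 0]
    - [0, 0, 0.1, 0, 0, 0, 0]
    - [0, 0, 0, 0, 0, 0, 0]
    - [0, 0, 0, 0, 0, 0, 0]
    - [0, 0, 0, 0, 0, 0, 0]
    - [0, 0, 0, 0, 0, 0, 0]

```text
time_s: 14.93
tool_pos: [0.4395, 0.2532, 0.15]
tool_rot: [-180.0, 0.0, 85.1]
force: [-2.3, -0.4, 2.5]
grip_width: 0.0006
```

Run:
```python
from cell import env
import cv2
o=env.get_obs();print(o["time_s"],o["tool_pos"],o["force"])
im=env.read_camera("scene")["img"][205:290,135:265]
cv2.imwrite("pics/scene7.png",cv2.resize(im,None,fx=6,fy=6,interpolation=cv2.INTER_CUBIC))
```

```text
14.9333 [0.43948659 0.25323076 0.15003577] [-2.31180881 -0.40572538  2.47366954]
```

View pics/scene7.png

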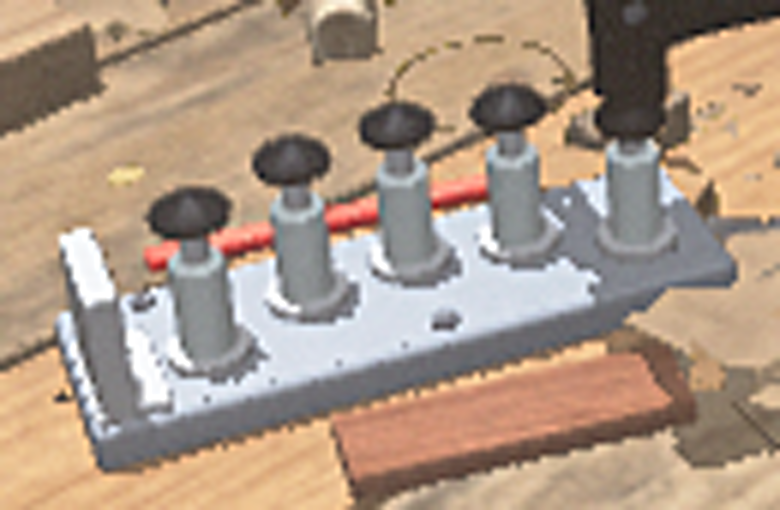

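Head 5 alone is pressed. I'll lift straight up, well clear.

Emit:
drive_tool:
  commands:
    - [0, 0, -0.5, 0, 0, 0, 0]
    - [0, 0, -0.5, 0, 0, 0, 0]
    - [0, 0, -1.0, 0, 0, 0, 0]
    - [0, 0, -2.0, 0, 0, 0, 0]
    - [0, 0, -2.5, 0, 0, 0, 0]
    - [0, 0, -2.5, 0, 0, 0, 0]
    - [0, 0, -2.5, 0, 0, 0, 0]
    - [0, 0, -2.0, 0, 0, 0, 0]
    - [0, 0, -1.0, 0, 0, 0, 0]
    - [0, 0, 0, 0, 0, 0, 0]
    - [0, 0, 0, 0, 0, 0, 0]
    - [0, 0, 0, 0, 0, 0, 0]
    - [0, 0, 0, 0, 0, 0, 0]
    - [0, 0, 0, 0, 0, 0, 0]
    - [0, 0, 0, 0, 0, 0, 0]
    - [0, 0, 0, 0, 0, 0, 0]

```text
time_s: 16.32
tool_pos: [0.4394, 0.2531, 0.2944]
tool_rot: [-179.9, 0.0, 85.1]
force: [0.2, 1.3, -0.1]
grip_width: 0.0005
```

Run:
```python
from cell import env
import cv2,numpy as np
o=env.get_obs();print(o["time_s"],o["tool_pos"],o["force"],np.abs(o["joint_velocities"]).max())
im=env.read_camera("scene")["img"]; a=im[205:290,135:265]; b=cv2.imread("pics/scene0.png")[205:290,135:265]
cv2.imwrite("pics/scene8.png",cv2.resize(a,None,fx=6,fy=6,interpolation=cv2.INTER_CUBIC))
print((cv2.absdiff(a,b).max(2)>40).sum())
```

```text
16.3167 [0.43937325 0.25308035 0.29436868] [ 0.21709959  1.29865016 -0.14057459] 0.35520020012156217
393
```

View pics/scene8.png

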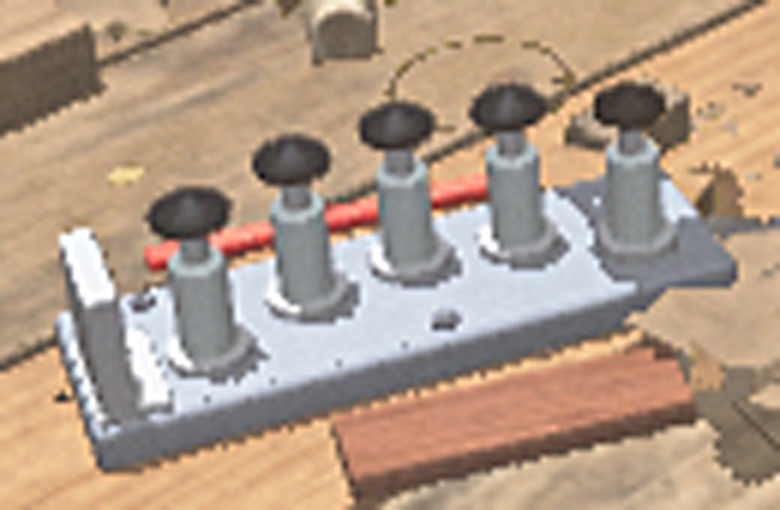

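All five heads are up at their original pixels. The rest, slip and pencil haven't moved, and only the arm's shadow differs. I'll hand it in.

```bash
python3 -c "
from cell import env
print(env.sign_off())"
```

```text
the job is handed in; nothing more can be done
None
```

All five plungers work: each was pressed alone with the closed fingertips, in order from the stop plate to the far end, and each sprang back up. I pressed straight down on each head and lifted about 10 mm clear between heads, rather than dragging along the row. The job took 16.3 s and is handed in.

- **Depth:** I stopped with the fingertips at z = 0.080 m, which is 5 mm below the stated head height and well short of the 12 mm bottom. I didn't measure plunger travel directly. The scene picture of head 1 pressed showed it down by roughly 4 mm, so it agrees only roughly.
- **Force:** The upward readings at the hold were 2.1, 2.0, 2.6, 1.8 and 2.5 N, against the 2 N expected at 5 mm. The sensor's noise was about ±0.5 N. Sideways readings were up to about 2 N; they reached about 1.9 N in the air too, so I put them down to noise.
- **Position:** The three cameras agreed on the head positions to within about 4 mm. I left the base corners in the top picture out of the final fit because they were about 10 mm off along the row, probably because the base is not centred on its origin.
- **Last check:** The final picture shows all five heads back at their starting pixels. The rest, the wood slip and the pencil have not moved, and the hand is about 140 mm above the heads. I did not photograph the block, tape roll and mug again at the end, but the hand never went near them below fingertip height 0.22 m.

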